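Press the snap cap home on a seed jar

ROBOT

A 6-joint arm with a two-finger parallel gripper is mounted at the origin on the work surface. World frame = base frame: x ahead of the robot, y to its left, z up, the work surface at z = 0. Lengths are in mm, angles in rad, forces in N, time in s.
With the tool pointing down it reaches from about 375 to 900 mm from the base axis. Payload 3.1 kg.
Tool frame: the origin (TCP) lies between the finger pads; the fingertips stand ahead of it and the grasp point (between the pads) lies 5 mm behind it (robot.tips_ahead is the x of the fingertips in the tool frame, in mm); x points along the fingers, y is the direction in which the jaws open and shut, and the axes are right-handed (so a half turn about x gives the same grasp; the last joint's range is limited). The gripper opens to 87 mm and grips with 3 to 60 N. Pads are 19 mm wide; open, the fingers measure 117 mm over their backs; the gripper's body (75 mm by 190 mm) begins 51 mm behind the grasp point.
Start: joints at [0.932, 0.527, 1.433, -0, 1.181, -0.178], TCP at [277.313, 560.084, 236.548] pointing down, gripper open.
Joint ranges: [-3.08, 3.08], [-0.75, 2.2], [0.22, 2.44], [-1.43, 4.57], [0, 2.65], [-2.85, 2.85]. Speed limits (rad/s): [2.79, 2.79, 3.14, 3.14, 3.14, 3.14].

INTERFACE

Orientations are given as a unit quaternion [x, y, z, w].
In Python, from station import robot, fingers, telemetry, cams gives the robot as it stands. The module is installed in compiled form; this text tells all that it offers. Calls block until the motion is done:
- robot.move_pose(position, orientation): joint-space move of the TCP to a pose.
- robot.line_to(position, rot=None, max_speed=150, threshold=None): straight line of the TCP; rot=None keeps the orientation; max_speed is the mean speed in mm/s. With threshold (N) it stops when the force on the tool has changed by that much, and returns True; else False.
- robot.set_joints(angles): joint-space move.
- fingers.gripper_to(opening, effort=None): opening from 0.0 (shut) to 1.0 (fully open); effort is the grip in N (None keeps the last); returns when the fingers have stopped.
- robot.sleep(seconds).
- robot.inverse_kinematics(position, orientation): joint angles nearest the present ones, or None.
- telemetry.read_state(): the state.
- cams.get_image(name): name is "scene" or "top"; returns the picture (384x512x3 uint8, red, green, blue); there is no depth.
- cams.camera_info(name): a dict with "camera_matrix" (3x3 intrinsics, pixels), "distortion" ([k1, k2, p1, p2, k3] as OpenCV has them; the pictures are not rectified), "R" (3x3) and "t" (3): a world point X has camera coordinates R X + t. Camera axes: x right, y down, z forward; pixel columns grow to the right and rows downward; lengths in mm; the calibration is good to about 2 mm. A picture is of the moment at which its call begins. camera_info takes no time and is no camera call.
A pose or a line that the arm cannot do raises robot.IKError and nothing moves.
- robot.hand_in(): hands the job in, once; it reports no verdict.
The state is a dict: "time": time; "joint_positions": joint angles; "qvel": joint speeds; "tau": joint torques, N m; "eef_pos": TCP position; "eef_rot": TCP orientation; "force": force on the tool from outside, world axes, zero at the start; "torque": the same for the moment, N m; "gripper_width": opening from 0.0 (shut) to 1.0 (fully open).
Only numpy, scipy, OpenCV 4.12 (cv2) and the standard library are available. Lean on these libraries where they do the work, as an engineer would, in place of code of your own. Each camera call takes 0.05 s, during which the arm holds its last target.

TASK

One of the three seed jars in the rack has its white snap cap only resting on its neck. Take the cap presser from its wooden rest, set it squarely over that cap and press steadily down until the cap clicks fully home all round, without leaning on it so hard that the glass cracks (more than 25 N would). Then stand the presser back upright in its rest and let go, leaving the other jars and everything else on the bench alone.

Things in the scene. Friction and masses are not known exactly. Their poses are not given: they have to be found in the camera images.
- jar: the jar to be closed, origin at the centre of its underside. Clear glass, 50 mm wide, 72 mm tall, neck 38 mm wide, brown seeds inside, a rounded bead round the neck 13 mm below the rim. It stands fixed in a row with two like jars, 85 mm apart, in a pale wooden rack 270 x 84 mm and 17 to 27 mm high
- jar_rim (a point): centre of the glass rim of the jar to be closed, 75 to 85 mm above the bench (it differs from rack to rack); z up
- cap: the cap on that jar; origin at its lower edge. Pressed straight down it yields in two steps: it rides over the bead (force climbs to 9-13 N, then falls off, after 4 mm), then squeezes its springy liner and clicks under the bead at 15-19 N after 7 mm in all: the force dips by a newton or two, then climbs steeply as it bottoms out within a millimetre; at 19.5 N it is home. More than 25 N cracks the glass
- cap_top (a point): middle of the flat top of the cap: round white plastic snap cap, 51 mm across, 20.5 mm tall, 30 g. At first it rests loose and level on the bead, its top 11 mm above the jar's rim, 7 mm prouder than its neighbours; home, it is locked with its top 4 mm above the rim. Let go before the click, it springs back up a few mm
- presser: the cap presser; origin at the centre of its underside, z along its axis. A turned round wooden handle on a flat round aluminium head 64 mm across; in its underside a round recess 57 mm across (60 mm at its mouth) and 5 mm deep goes over the cap. 94 mm tall, 0.18 to 0.29 kg
- presser_grip (a point): middle of the presser's grip, on its axis, 61 mm above its underside, and so 56 mm above the flat floor of its recess, which bears on the cap's top; z along the axis. The handle is 30 mm thick from 19 mm below to 19 mm above this point and ends 33 mm above it
- rest_floor (a point): middle of the inner floor of the presser's rest, a shallow round wooden dish fixed to the bench, 94 mm across outside, 76 mm inside, its rim 8 mm above this floor, which is 5 mm above the bench. The presser stands in it on its head, its grip then 61 mm above this point
- jar_b: a closed jar, not to be touched; origin at the centre of its underside, its cap's top 76 mm above
- jar_c: the other closed jar, not to be touched; origin at the centre of its underside, its cap's top 76 mm above
- glue_bottle: bystander: white squeeze bottle with a pointed nozzle, 60 mm wide, 150 mm tall; origin at the centre of its underside
- thimble: bystander: brass thimble, 20 mm wide, 23 mm tall; origin at the centre of its underside
- weight: bystander: round steel paperweight with a knob, 48 mm wide, 49 mm tall; origin at the centre of its underside
- forceps: bystander: steel forceps lying flat, 145 mm long, 8 mm high; origin at the middle of its underside
Things that resemble listed ones, but are neither listed nor needed, are in the scene too. Leave any orange look-alike of the presser alone.

How it is judged (in metres and radians):
On the way, in this order (a step that is already met when the one before it is completed fails the run):
1. the presser is lifted out of its rest and held over the jar that is to be closed (horizontal distance between presser_grip and jar_rim below 0.02 m and z of presser_grip in the frame of jar_rim above 0.064 m), for 0.1 s.
2. the cap is pressed home and level with the presser (z of cap_top in the frame of jar_rim between 0.001 and 0.0052 m and angle between cap_top's own z axis and vertical below 0.035 rad and horizontal distance between cap_top and jar_rim below 0.003 m and contact force between presser and cap above 1 N), for 0.05 s.
3. the presser is off the cap and the cap stays home (z of cap_top in the frame of jar_rim between 0.001 and 0.0052 m and angle between cap_top's own z axis and vertical below 0.035 rad and horizontal distance between cap_top and jar_rim below 0.003 m and z of presser_grip in the frame of jar_rim above 0.075 m), for 0.1 s.
At the end, for the whole second after the job is handed in: The cap is locked home on its jar: its top between 1 and 5.2 mm above the rim (home is 4 mm), level within 2 degrees. The presser stands still and upright (within 4.5 degrees) on the floor of its rest, within 12 mm of its middle, and is let go (z of cap_top in the frame of jar_rim between 0.001 and 0.0052 m and angle between cap_top's own z axis and vertical below 0.035 rad and horizontal distance between cap_top and jar_rim below 0.003 m and horizontal distance between presser_grip and rest_floor below 0.012 m and z of presser_grip in the frame of rest_floor between 0.057 and 0.065 m and angle between presser_grip's own z axis and vertical below 0.08 rad and linear speed of presser below 0.02 m/s); the robot touches nothing.
It fails at once if the presser bears on the cap or the glass with more than 25 N (contact force between presser and cap above 25 N or contact force between presser and jar above 25 N).
It fails at once if the gripper or arm presses or pushes the cap itself (contact force between the arm and cap above 2 N).
It fails at once if one of the closed jars is pressed or knocked (contact force between any of the arm, presser and jar_b above 3 N or contact force between any of the arm, presser and jar_c above 3 N).
It fails at once if the jar is knocked with the arm or gripper (contact force between the arm and jar above 5 N).
It fails at once if a bystander is moved by more than 20 mm (distance of any of glue_bottle, thimble, weight, forceps from where it was at the start of the episode above 0.02 m).
It also fails if it takes over 58 s, if anything falls off the work surface, if the arm or the gripper's body presses on something with over 40 N, if the wrist force passes 120 N, or if a joint passes its speed limit or range.

## Working session

There is one attempt and no reset: what is moved stays moved. The work goes in short steps, each a Python script; the robot and the scene stay as the last script left them, time stands still between calls to the robot, and variables do not carry over. Pictures are saved under pics/ and viewed, and the job is handed in when it is done.

```bash
mkdir -p pics; ls; python3 - <<'E'
from station import robot, fingers, telemetry, cams
import cv2
for n in ("scene","top"):
    cv2.imwrite(f"pics/{n}0.png",cams.get_image(n)[:,:,::-1])
    i=cams.camera_info(n); print(n,i)
print(telemetry.read_state(), robot.tips_ahead)
E
```

```text
pics
scene {'camera_matrix': array([[348.76006577,   0.        , 249.06683899],
       [  0.        , 348.76006577, 190.9441371 ],
       [  0.        ,   0.        ,   1.        ]]), 'distortion': array([-0.00981467,  0.        ,  0.        ,  0.        ,  0.        ]), 'R': array([[-0.12692401,  0.99185233, -0.0109206 ],
       [ 0.72275321,  0.08493669, -0.68586701],
       [-0.67935123, -0.09494589, -0.72764496]]), 't': array([  13.63332803, -389.5365903 , 1471.92032735])}
top {'camera_matrix': array([[435.99896109,   0.        , 254.54384989],
       [  0.        , 435.99896109, 185.13220479],
       [  0.        ,   0.        ,   1.        ]]), 'distortion': array([-0.05121807,  0.        ,  0.        ,  0.        ,  0.        ]), 'R': array([[-0.01278227, -0.99978933,  0.01605967],
       [-0.9913012 ,  0.01056647, -0.13118799],
       [ 0.13099066, -0.01759685, -0.99122742]]), 't': array([  63.4198309 ,  621.27738271, 1258.63912147])}
{'time': 0.1, 'joint_positions': array([ 9.32506820e-01,  5.28422086e-01,  1.43377384e+00, -9.45320225e-06,
        1.18138198e+00, -1.78511509e-01]), 'qvel': array([ 0.00240885, -0.00162334, -0.00457093, -0.0002825 ,  0.00151782,
        0.00301647]), 'tau': array([-4.44423949e-04, -4.40984309e+01, -1.77150142e+01,  6.35129353e-02,
        5.34192973e-02, -1.09102871e-05]), 'eef_pos': array([276.94446915, 559.58940568, 235.63952123]), 'eef_rot': array([ 0.16048132,  0.68877987, -0.16177211,  0.68822804]), 'force': array([0.33797225, 0.06315006, 0.16183357]), 'torque': array([-0.02260342, -0.03004829,  0.03822799]), 'gripper_width': 0.9963535499463056} 14.0
```

View pics/scene0.png

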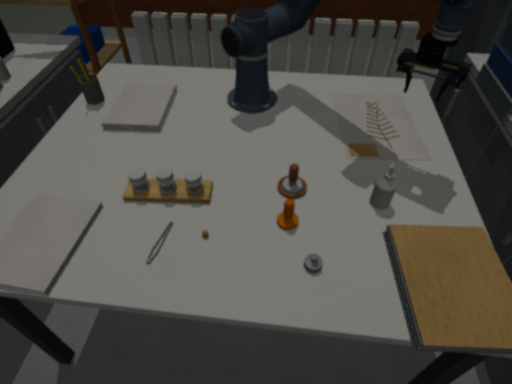

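View pics/top0.png

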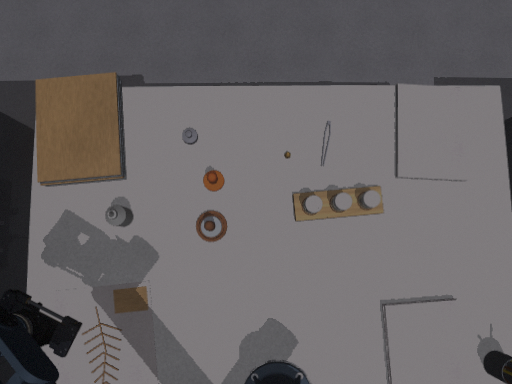

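The top view shows the presser in its rest near (211,226), the orange look-alike at (213,180) and the rack at about (338,203). I'll enlarge these areas.

```bash
python3 - <<'E'
import cv2,numpy as np
s=cv2.imread("pics/scene0.png");t=cv2.imread("pics/top0.png")
def crop(im,x0,y0,w,h,k): 
    c=im[y0:y0+h,x0:x0+w].astype(float); c=np.clip(c*1.5,0,255).astype(np.uint8)
    return cv2.resize(c,None,fx=k,fy=k,interpolation=cv2.INTER_CUBIC)
cv2.imwrite("pics/s_rack.png",crop(s,115,160,110,50,7))
cv2.imwrite("pics/t_rack.png",crop(t,285,175,105,55,7))
a=crop(s,265,150,60,85,6);b=crop(t,185,160,60,85,6)
cv2.imwrite("pics/pres.png",np.hstack([a,b]))
E
```

```text
(no output)
```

View pics/s_rack.png

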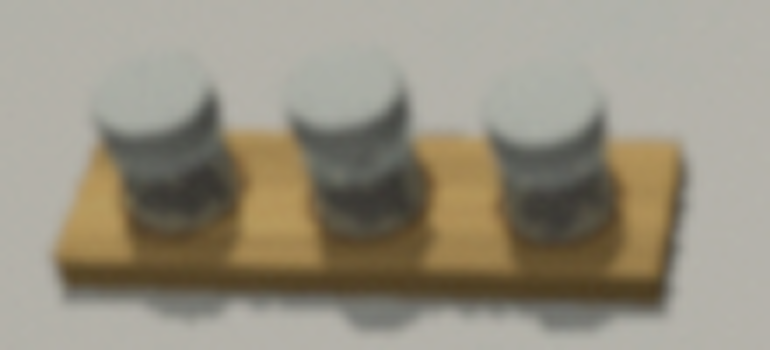

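View pics/t_rack.png

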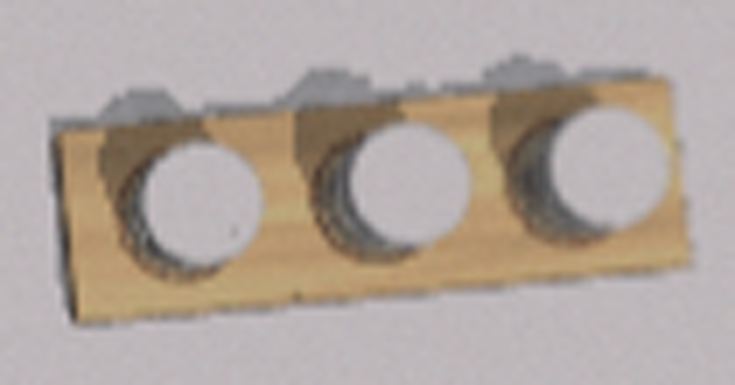

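View pics/pres.png

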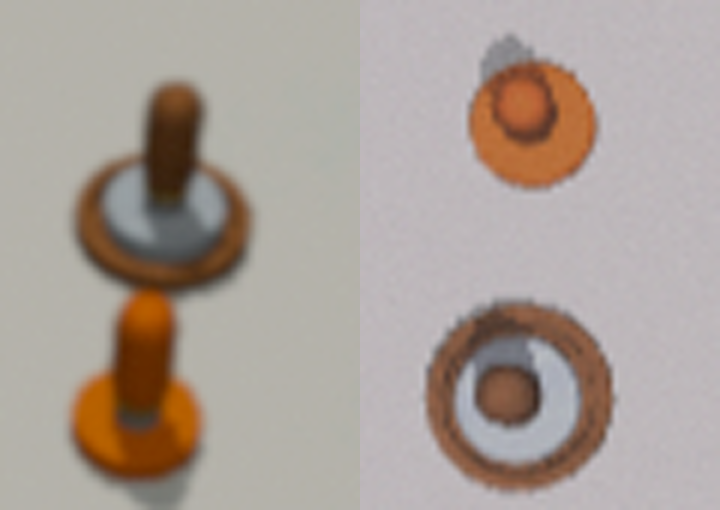

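```bash
cat > vis.py <<'E'
import cv2,numpy as np
from scipy.optimize import minimize
from scipy.ndimage import map_coordinates
from station import cams
INF={n:cams.camera_info(n) for n in("scene","top")}
def proj(n,P):
    i=INF[n]; r,_=cv2.Rodrigues(i["R"])
    return cv2.projectPoints(np.asarray(P,float).reshape(-1,3),r,i["t"],i["camera_matrix"],i["distortion"])[0].reshape(-1,2)
def pix2z(n,uv,z):
    i=INF[n]; p=cv2.undistortPoints(np.array([[uv]],float),i["camera_matrix"],i["distortion"]).ravel()
    d=i["R"].T@np.array([p[0],p[1],1]); c=-i["R"].T@i["t"]
    return c+d*(z-c[2])/d[2]
A=np.linspace(0,2*np.pi,120,endpoint=False)
def circ(c,r): return np.c_[c[0]+r*np.cos(A),c[1]+r*np.sin(A),np.full(120,c[2])]
def samp(im,uv): return np.stack([map_coordinates(im[:,:,k],[uv[:,1],uv[:,0]],order=1) for k in range(3)],1)
def score(im,n,c,r,d=2.5):
    return np.mean(np.abs(samp(im,proj(n,circ(c,r-d)))-samp(im,proj(n,circ(c,r+d)))).sum(1))
E
python3 - <<'E'
from vis import *
I={n:cv2.GaussianBlur(cv2.imread(f"pics/{n}0.png").astype(float),(0,0),0.6) for n in("scene","top")}
T=[(285+203/7,175+203/7),(285+410/7,175+186/7),(285+610/7,175+167/7)]
S=[(115+543/7,160+104/7),(115+345/7,160+87/7),(115+155/7,160+95/7)]
for k,(t,s) in enumerate(zip(T,S)):
    def res(p): return np.r_[proj("top",p)[0]-t,proj("scene",p)[0]-s]
    from scipy.optimize import least_squares
    p0=least_squares(res,pix2z("top",t,85)); print(k,"hand",p0.x.round(1),p0.fun.round(2), "dist",np.hypot(*p0.x[:2]).round())
    best=None
    for st in([0,0,0],[4,0,0],[0,4,0],[0,0,6],[0,0,-6]):
        m=minimize(lambda p:-score(I["top"],"top",p,25.5)-score(I["scene"],"scene",p,25.5),p0.x+st,method="Nelder-Mead")
        if best is None or m.fun<best.fun:best=m
    print("   fit",best.x.round(1),round(best.fun,1))
# rest
for n,r,z,uv in(("top",47,13,(185+520/6,160+395/6)),("scene",47,13,(265+163/6,150+222/6)),("top",32,None,(185+517/6,160+398/6))):
    z=13 if z is None else z
    p0=pix2z(n,uv,z)
    best=min((minimize(lambda p:-score(I[n],n,[p[0],p[1],z],r),p0[:2]+np.array(st),method="Nelder-Mead") for st in([0,0],[3,0],[0,3],[-3,0],[0,-3])),key=lambda m:m.fun)
    print(n,r,p0.round(1),best.x.round(1),best.fun)
for h in (99,):
    print("handle top", pix2z("top",(185+509/6,160+394/6),95), pix2z("scene",(265+175/6,150+97/6),95))
E
```

```text
0 hand [ 560.  -113.    78.6] [-0.33  0.08 -0.35 -0.02] dist 571.0
   fit [ 561.4 -112.3   82.7] -114.5
1 hand [ 565.4 -197.8   84.4] [-0.33  0.1  -0.36 -0.02] dist 599.0
   fit [ 567.9 -197.2   89.2] -106.5
2 hand [ 572.7 -282.7   77.3] [-0.58  0.2  -0.62 -0.05] dist 639.0
   fit [ 574.4 -281.4   82.5] -103.0
top 47 [501.5   5.7  13. ] [578.1   5.1] -1.3559908456637382
scene 47 [512.  188.6  13. ] [514.2 187.1] -71.15306449789927
top 32 [500.    7.2  13. ] [483.9   9.3] -1.2461576238122685
handle top [498.94890032  15.43141176  95.        ] [504.58190457 187.77534028  95.        ]
```

The middle jar's cap sits about 7 mm higher than the others, so it is the one to press. For the rest I forgot the offset in the stacked crop, so I'll redo that fit.

```bash
python3 - <<'E'
from vis import *
I={n:cv2.GaussianBlur(cv2.imread(f"pics/{n}0.png").astype(float),(0,0),0.6) for n in("scene","top")}
for n,r,z,uv in(("top",47,13,(185+160/6,160+395/6)),("scene",47,13,(265+163/6,150+222/6)),("top",32,14,(185+157/6,160+398/6)),("scene",32,14,(265+165/6,150+208/6))):
    p0=pix2z(n,uv,z)
    best=min((minimize(lambda p:-score(I[n],n,[p[0],p[1],z],r),p0[:2]+np.array(st),method="Nelder-Mead") for st in([0,0],[3,0],[0,3],[-3,0],[0,-3])),key=lambda m:m.fun)
    print(n,r,p0.round(1),best.x.round(1),best.fun)
print("handle top", pix2z("top",(185+149/6,160+394/6),97).round(1), pix2z("scene",(265+175/6,150+97/6),95).round(1))
# per-view cap xy at fixed z for jar 1
for n in I:
  for z in (87,89,91):
    m=minimize(lambda p:-score(I[n],n,[p[0],p[1],z],25.5),[567,-197],method="Nelder-Mead"); print(n,z,m.x.round(1),m.fun)
E
```

```text
top 47 [503.7 186.   13. ] [504.8 187.6] -116.02456463763075
scene 47 [512.  188.6  13. ] [514.2 187.1] -71.15306449789927
top 32 [502.1 187.4  14. ] [502.4 189. ] -104.78339188882968
scene 32 [502.6 189.2  14. ] [498.3 187.4] -49.79380629442971
handle top [500.9 184.3  97. ] [504.6 187.8  95. ]
scene 87 [ 565.5 -195.7] -25.51354923729683
scene 89 [ 567.5 -194.8] -25.533215189200664
scene 91 [ 569.4 -193.9] -25.549782807161197
top 87 [ 568.2 -197.7] -81.54169753128335
top 89 [ 568.  -197.3] -81.33757588935104
top 91 [ 567.8 -196.8] -81.12192131718102
```

```bash
cat > rb.py <<'E'
import numpy as np
from scipy.spatial.transform import Rotation as Rn
from station import robot, fingers, telemetry, cams
def down(a): # jaw direction angle in the xy plane
    y=np.array([np.cos(a),np.sin(a),0]);x=np.array([0,0,-1.])
    return Rn.from_matrix(np.c_[x,y,np.cross(x,y)]).as_quat()
def st(): return telemetry.read_state()
def shot(name,cam="top",box=None,k=6):
    import cv2
    im=cams.get_image(cam)[:,:,::-1]; cv2.imwrite(f"pics/{name}_full.png",im)
    if box: 
        x,y,w,h=box; im=cv2.resize(np.clip(im[y:y+h,x:x+w]*1.5,0,255).astype(np.uint8),None,fx=k,fy=k,interpolation=cv2.INTER_CUBIC)
    cv2.imwrite(f"pics/{name}.png",im)
E
python3 - <<'E'
from rb import *
s=st();print(Rn.from_quat(s["eef_rot"]).as_matrix().round(2))
for a in np.radians([0,90,180,-90]):
    for p in([503,188,61],[567,-197,150]): print(np.degrees(a),p,np.round(robot.inverse_kinematics(p,down(a)),2))
E
```

```text
[[-0.    0.44  0.9 ]
 [-0.    0.9  -0.44]
 [-1.   -0.   -0.  ]]
0.0 [503, 188, 61] [ 0.15  0.68  1.79 -0.    0.67  0.15]
0.0 [567, -197, 150] [-0.52  0.6   1.58 -0.    0.96 -0.52]
90.0 [503, 188, 61] [ 0.15  0.68  1.79 -0.    0.67 -1.42]
90.0 [567, -197, 150] [-0.52  0.6   1.58 -0.    0.96 -2.09]Traceback (most recent call last):
  File "<stdin>", line 4, in <module>
    return _wrapfunc(a, 'round', decimals=decimals, out=out)
    return _wrapit(obj, method, *args, **kwds)
    result = getattr(arr, method)(*args, **kwds)
TypeError: unsupported operand type(s) for *: 'NoneType' and 'float'
```

```bash
python3 - <<'E'
from rb import *
robot.move_pose([503,188,180],down(np.pi/2)); print(st()["time"])
robot.line_to([503,188,61],max_speed=120)
fingers.gripper_to(0.0,3); s=st(); print(s["time"],s["gripper_width"],s["force"],s["eef_pos"])
fingers.gripper_to(0.9); s=st(); print(s["time"],s["force"])
robot.move_pose([503,188,61],down(0)); s=st();print(s["time"])
fingers.gripper_to(0.0,3);s=st(); print(s["time"],s["gripper_width"],s["force"],s["eef_pos"])
shot("grip","scene",(230,120,100,90))
E
```

```text
1.7167
3.825 0.3426774241818364 [-0.01896763  0.35919705  0.67822703] [503.05091171 188.10310693  60.98176088]
4.8667 [-0.67572255 -0.80423454  0.83294164]
6.2667
7.125 0.3457416467372684 [-0.06719084  0.81303847  1.13872842] [502.90826535 188.01640655  60.9939132 ]
```

View pics/grip.png

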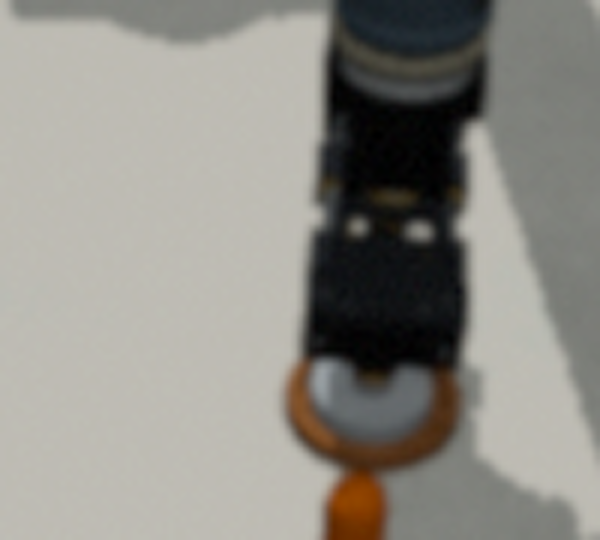

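The gripper reads 30.1 mm, so it has the handle. Next: grip firmly, lift, weigh, and carry it over the middle jar.

```bash
python3 - <<'E'
from rb import *
f0=st()["force"]
fingers.gripper_to(0.0,60); s=st();print(s["time"],s["gripper_width"],s["force"])
robot.line_to([503,188,190],max_speed=120); robot.sleep(.2); s=st(); print(s["time"],s["force"]-f0,s["force"],s["torque"])
robot.line_to([567.5,-196.7,190],max_speed=250); robot.line_to([567.5,-196.7,145],max_speed=100); robot.sleep(.2); s=st(); print(s["time"],s["gripper_width"],s["force"],s["eef_pos"])
shot("over_s","scene",(115,100,110,100),6); shot("over_t","top",(285,165,110,70),7)
E
```

```text
7.3917 0.3285281618257559 [-0.31855111  0.46505647 -0.1155172 ]
8.8167 [-0.37955267 -0.56001033 -1.66779033] [ 0.13745186 -0.25279255 -2.0159263 ] [-0.09481616  0.06541994 -0.02006979]
11.325 0.3280058915718567 [ 0.52219517 -0.07656795 -1.68261251] [ 568.04074459 -196.96019697  145.85665282]
```

View pics/over_s.png

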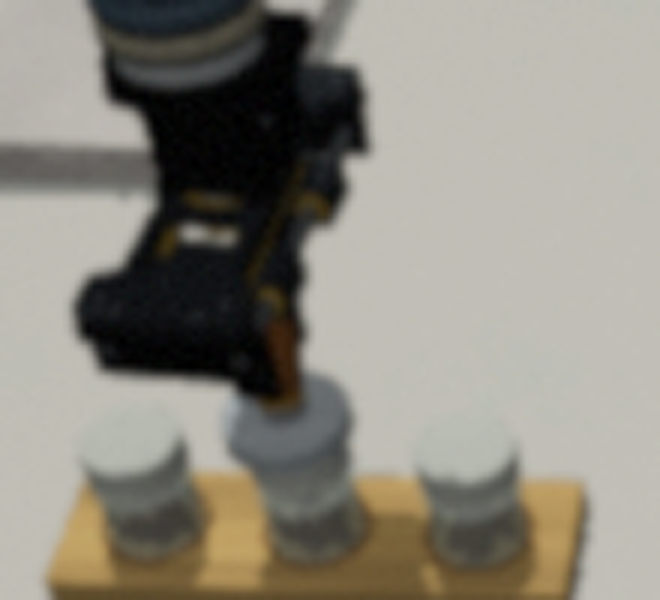

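View pics/over_t.png

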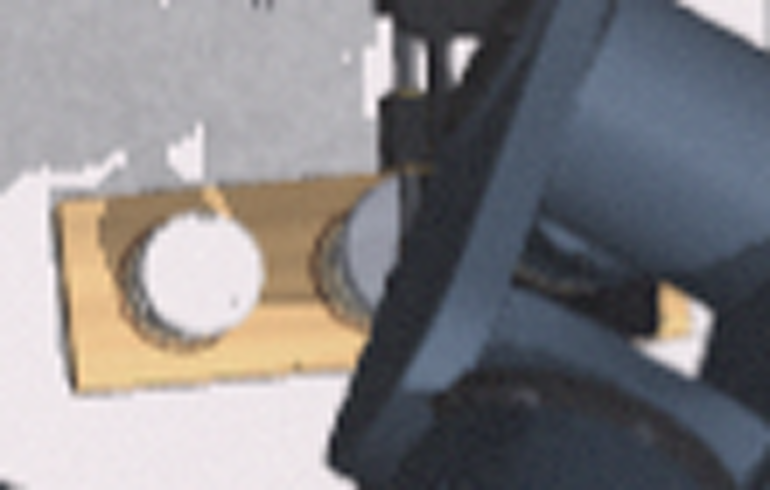

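```bash
python3 - <<'E'
from vis import *
im=cv2.imread("pics/over_s_full.png"); 
def draw(im,n,box,items,k,out):
    x,y,w,h=box
    c=cv2.resize(np.clip(im[y:y+h,x:x+w]*1.5,0,255).astype(np.uint8),None,fx=k,fy=k,interpolation=cv2.INTER_CUBIC)
    for p,r,col in items:
        q=((proj(n,circ(p,r))-[x,y]+.5)*k).astype(int); cv2.polylines(c,[q],True,col,1)
    cv2.imwrite(out,c)
P=(567.7,-196.8)
draw(im,"scene",(140,150,50,50),[((*P,90),32,(0,0,255)),((*P,102),32,(0,255,255)),((567.9,-197.2,68.7),25.5,(0,255,0))],12,"pics/ov1.png")
im=cv2.imread("pics/over_t_full.png")
draw(im,"top",(310,175,60,50),[((*P,90),32,(0,0,255)),((*P,102),32,(0,255,255)),((567.9,-197.2,68.7),25.5,(0,255,0))],12,"pics/ov2.png")
E
```

```text
(no output)
```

View pics/ov1.png

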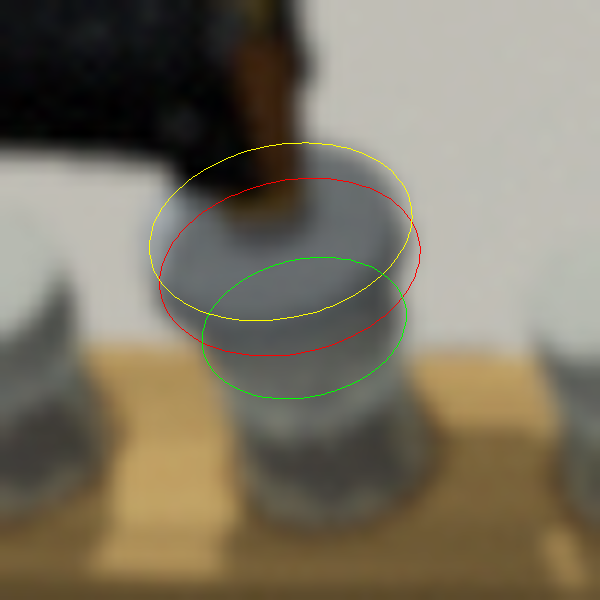

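View pics/ov2.png

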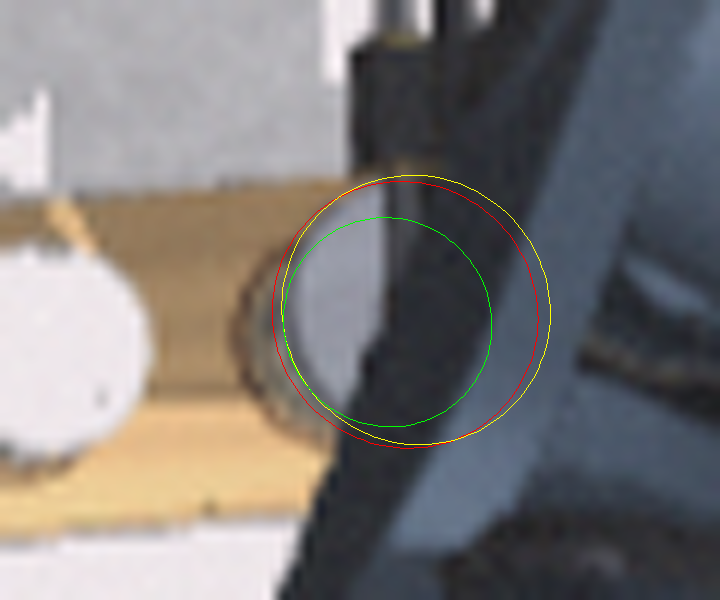

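The presser looks a few mm towards −y of the cap. I'll lift it clear and measure it properly.

```bash
python3 - <<'E'
from rb import *
robot.line_to([567.5,-196.7,195],max_speed=120); robot.sleep(.2); s=st(); print(s["time"],s["force"],s["eef_pos"])
shot("hi_s","scene",(125,110,70,70),8); shot("hi_t","top",(310,165,70,60),10)
E
```

```text
12.1917 [-0.32666724  0.84898286 -2.16066594] [ 566.85039497 -196.37411534  193.919207  ]
```

View pics/hi_s.png

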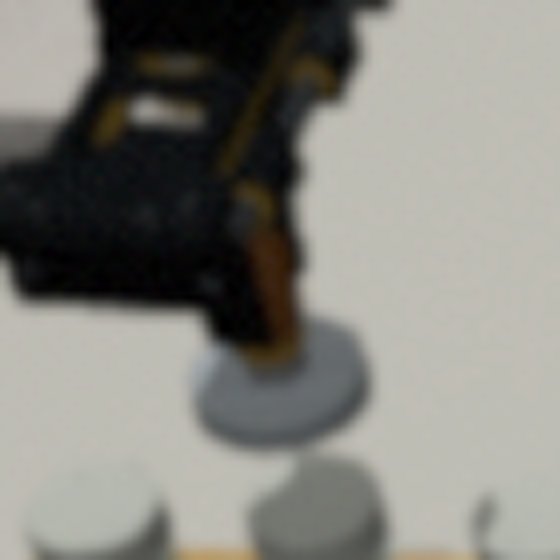

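View pics/hi_t.png

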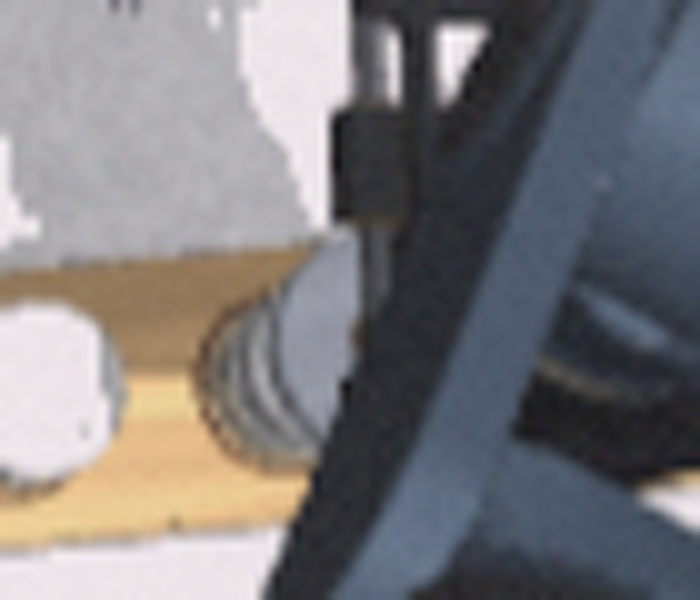

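```bash
python3 - <<'E'
from vis import *
def ext(n,p,h):
    q=np.vstack([proj(n,circ((*p,139),32)),proj(n,circ((*p,139+h),32))]); return q.min(0),q.max(0)
for h in(8,12):
  for p in((567.5,-196.7),(567.5,-199.7),(564.5,-196.7)):
    a,b=ext("scene",p,h); ta,tb=ext("top",p,h)
    print(h,p,"scene L,R,bot",((np.r_[a[0],b[0],b[1]]-[125,125,110]+.5)*8).round(),"top L,top",((ta-[310,165]+.5)*10).round())
p0=(565.9,-197.2)
im=cv2.imread("pics/hi_t_full.png")
c=cv2.resize(np.clip(im[165:225,310:380]*1.5,0,255).astype(np.uint8),None,fx=10,fy=10,interpolation=cv2.INTER_CUBIC)
for y,col in((-196.7,(0,0,255)),(-200,(0,255,0))):
  q=((proj("top",circ((567.5,y,150),32))-[310,165]+.5)*10).astype(int); cv2.polylines(c,[q],True,col,1)
q=((proj("top",circ((567.5,-197.2,69),25.5))-[310,165]+.5)*10).astype(int); cv2.polylines(c,[q],True,(255,255,0),1)
im=cv2.imread("pics/hi_s_full.png")
d=cv2.resize(np.clip(im[120:180,130:190]*1.5,0,255).astype(np.uint8),None,fx=10,fy=10,interpolation=cv2.INTER_CUBIC)
for y,col in((-196.7,(0,0,255)),(-200,(0,255,0))):
 for z in(139,149):
  q=((proj("scene",circ((567.5,y,z),32))-[130,120]+.5)*10).astype(int); cv2.polylines(d,[q],True,col,1)
cv2.imwrite("pics/ov3.png",c);cv2.imwrite("pics/ov4.png",d)
E
```

```text
8 (567.5, -196.7) scene L,R,bot [193. 378. 458.] top L,top [261. 227.]
8 (567.5, -199.7) scene L,R,bot [185. 370. 457.] top L,top [271. 227.]
8 (564.5, -196.7) scene L,R,bot [196. 380. 452.] top L,top [261. 238.]
12 (567.5, -196.7) scene L,R,bot [191. 378. 458.] top L,top [261. 225.]
12 (567.5, -199.7) scene L,R,bot [183. 370. 457.] top L,top [271. 225.]
12 (564.5, -196.7) scene L,R,bot [193. 380. 452.] top L,top [261. 236.]
```

View pics/ov3.png

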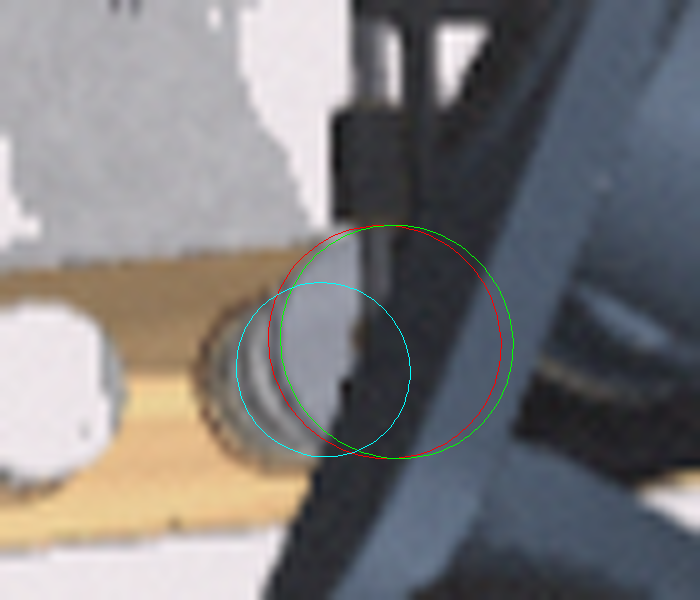

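View pics/ov4.png

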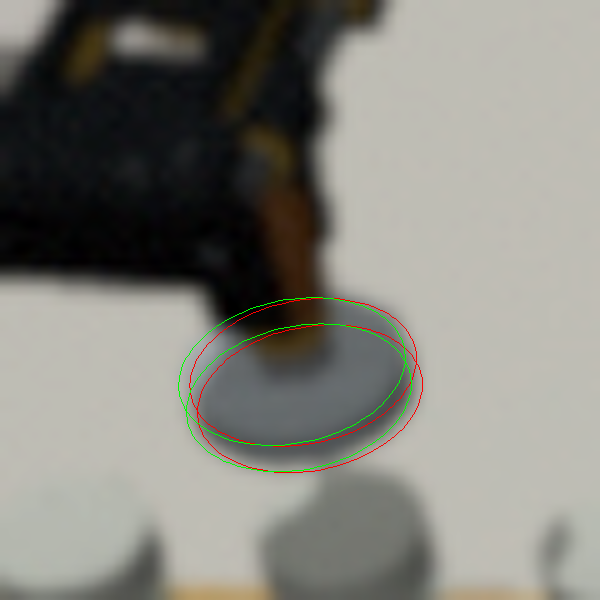

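```bash
python3 - <<'E'
from vis import *
im=cv2.imread("pics/hi_s_full.png")
d=cv2.resize(np.clip(im[125:170,145:185]*2.2,0,255).astype(np.uint8),None,fx=14,fy=14,interpolation=cv2.INTER_CUBIC)
for z in (154,160,170,180,190):
  q=((proj("scene",circ((567,-198.5,z),15))-[145,125]+.5)*14).astype(int); cv2.polylines(d,[q],True,(0,255,0),1)
cv2.imwrite("pics/ov5.png",d)
E
```

```text
(no output)
```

View pics/ov5.png

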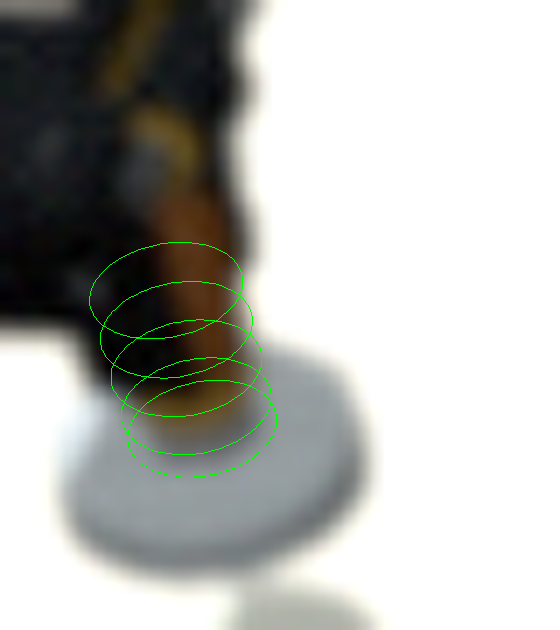

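```bash
cat > head.py <<'E'
from vis import *
from scipy.optimize import least_squares
def edges(im,n,c0,rmax,ths,rmin=8):
    # subpixel half-contrast edge along rays from c0
    g=cv2.GaussianBlur(im.astype(float).mean(2),(0,0),.5); out=[]
    for th in ths:
        r=np.arange(rmin,rmax,.1); p=c0[:,None]+np.outer([np.cos(th),np.sin(th)],r)
        v=map_coordinates(g,[p[1],p[0]],order=1); k=np.argmax(np.gradient(v)); out.append(p[:,k])
    return np.array(out)
def disk(x,y,z0,tx,ty,h,r=32):
    a=circ((0,0,0),r);b=circ((0,0,h),r);P=np.vstack([a,b])
    R,_=cv2.Rodrigues(np.array([tx,ty,0.])); piv=np.array([0,0,61.])
    return (P-piv)@R.T+piv+[x,y,z0]
def dist(n,P,pts):
    h=cv2.convexHull(proj(n,P).astype(np.float32))
    return np.array([-cv2.pointPolygonTest(h,(float(a),float(b)),True) for a,b in pts])
E
python3 - <<'E'
from head import *
im=cv2.imread("pics/hi_s_full.png")
c0=proj("scene",(567,-198.5,143))[0]; print(c0)
ths=np.radians(np.r_[-30:75:5,115:190:5]); e=edges(im,"scene",c0,17,ths)
d=cv2.resize(im[120:180,130:190],None,fx=10,fy=10,interpolation=cv2.INTER_CUBIC)
for p in e: cv2.circle(d,tuple(((p-[130,120]+.5)*10).astype(int)),2,(0,0,255),-1)
cv2.imwrite("pics/ov6.png",d)
for h in(6,8,10,12):
  for fixed in (True,False):
    f=lambda p:dist("scene",disk(p[0],p[1],139,0 if fixed else p[2],0,h),e)
    m=least_squares(f,[567,-198,0] ,diff_step=1e-3,loss="soft_l1",f_scale=.3); print(h,fixed,m.x.round(3),m.cost.round(3),np.abs(m.fun).mean().round(3))
E
```

```text
[159.7149028  157.99980504]
6 True [ 564.633 -199.77     0.   ] 1.977 0.314
6 False [ 5.64136e+02 -1.97258e+02 -5.40000e-02] 1.866 0.302
8 True [ 564.629 -199.819    0.   ] 2.203 0.341
8 False [ 5.64008e+02 -1.95945e+02 -8.30000e-02] 1.937 0.311
10 True [ 564.593 -199.854    0.   ] 2.371 0.358
10 False [ 5.64583e+02 -1.99802e+02 -1.00000e-03] 2.364 0.357
12 True [ 564.543 -199.877    0.   ] 2.455 0.366
12 False [ 5.64030e+02 -1.95881e+02 -8.70000e-02] 2.09 0.332
```

View pics/ov6.png

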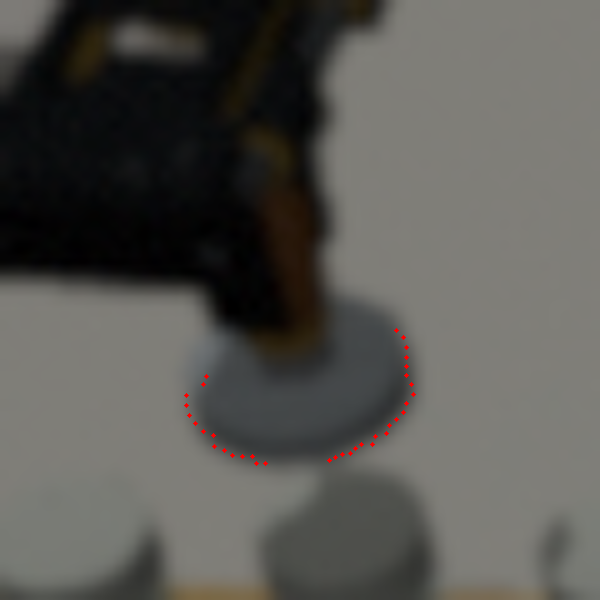

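```bash
python3 - <<'E'
from head import *
im=cv2.imread("pics/grip_full.png")
x0,y0,k=270,170,12
d=cv2.resize(np.clip(im[y0:y0+40,x0:x0+50]*1.8,0,255).astype(np.uint8),None,fx=k,fy=k,interpolation=cv2.INTER_CUBIC)
for z,r,col in((15,32,(0,0,255)),(13,47,(0,255,0)),(0,47,(0,255,0))):
  c=(503,188,z)
  q=((proj("scene",circ(c,r))-[x0,y0]+.5)*k).astype(int); cv2.polylines(d,[q],True,col,1)
cv2.imwrite("pics/ov7.png",d)
E
```

```text
(no output)
```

View pics/ov7.png

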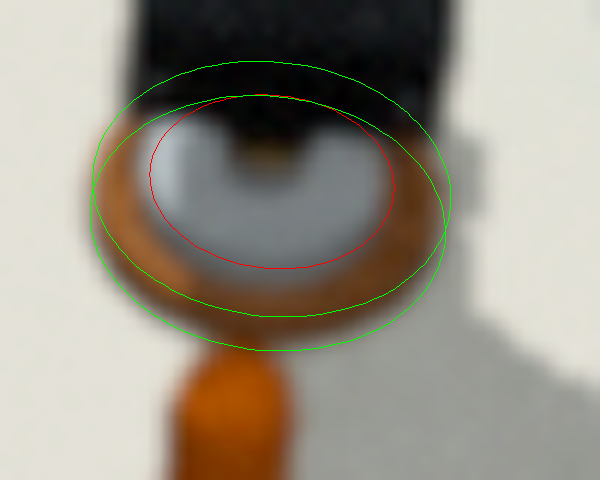

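The upright presser in its rest shows the same offset of about −3 mm in y, so this is camera calibration and not tilt. I'll align the presser to the cap in the image and check again.

```bash
python3 - <<'E'
from rb import *
robot.line_to([568.8,-193.3,195],max_speed=60); robot.line_to([568.8,-193.3,152],max_speed=100); robot.sleep(.3)
a=[];
for _ in range(3): a.append(np.r_[st()["force"],st()["eef_pos"]]); robot.sleep(.05)
print(st()["time"],np.mean(a,0).round(2))
shot("al_s","scene",(125,110,70,70),8); shot("al_t","top",(310,165,70,60),10)
from head import *
im=cv2.imread("pics/al_s_full.png")
x0,y0,k=140,145,12
d=cv2.resize(np.clip(im[y0:y0+50,x0:x0+50]*1.8,0,255).astype(np.uint8),None,fx=k,fy=k,interpolation=cv2.INTER_CUBIC)
for c,r,col in(((568.8,-196.5,96),32,(0,0,255)),((568.8,-196.5,104),32,(0,0,255)),((568,-196.5,69.2),25.5,(0,255,0)),((568,-196.5,89),25.5,(0,255,0))):
  q=((proj("scene",circ(c,r))-[x0,y0]+.5)*k).astype(int); cv2.polylines(d,[q],True,col,1)
cv2.imwrite("pics/ov8.png",d)
im=cv2.imread("pics/al_t_full.png"); x0,y0,k=315,175,12
d=cv2.resize(np.clip(im[y0:y0+50,x0:x0+50]*1.8,0,255).astype(np.uint8),None,fx=k,fy=k,interpolation=cv2.INTER_CUBIC)
for c,r,col in(((568.8,-196.5,96),32,(0,0,255)),((568.8,-196.5,104),32,(0,0,255)),((568,-197.3,69.2),25.5,(0,255,0))):
  q=((proj("top",circ(c,r))-[x0,y0]+.5)*k).astype(int); cv2.polylines(d,[q],True,col,1)
cv2.imwrite("pics/ov9.png",d)
E
```

```text
13.575 [ 7.8000e-01 -2.0000e-01 -1.6200e+00  5.6905e+02 -1.9343e+02  1.5254e+02]
```

View pics/ov8.png

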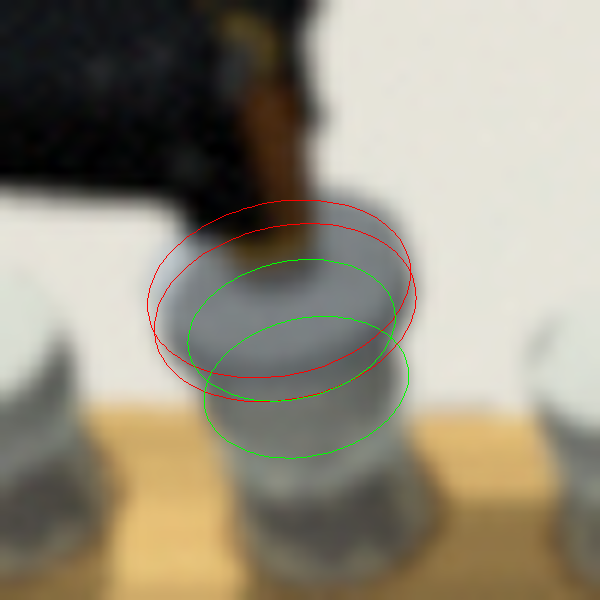

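View pics/ov9.png

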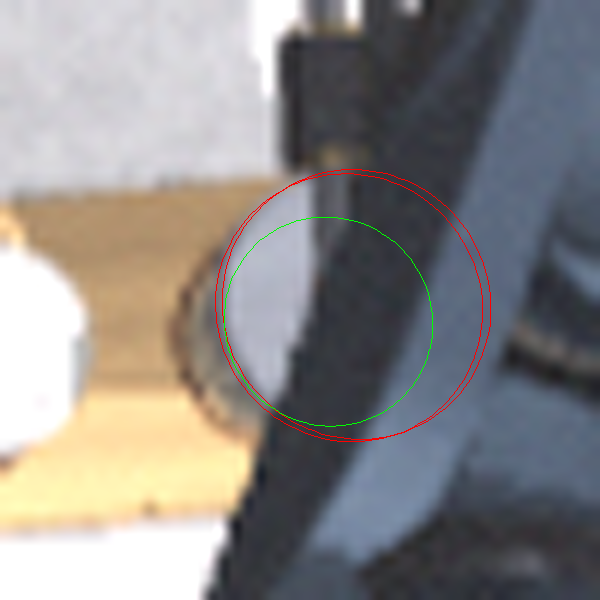

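Presser and cap now agree within about 1 mm in both views. I'll descend until contact.

```bash
python3 - <<'E'
from rb import *
fz=[]
for _ in range(8): fz.append(st()["force"]); robot.sleep(.03)
fz=np.array(fz); b=fz.mean(0); print(b,fz.std(0)); np.save("base.npy",b)
hit=robot.line_to([568.8,-193.3,134],max_speed=12,threshold=3); s=st(); print(hit,s["time"],s["force"]-b,s["torque"],s["eef_pos"])
robot.sleep(.1);s=st(); print(s["time"],s["force"]-b,s["torque"],s["eef_pos"])
shot("ct_s","scene",(140,140,50,50),10)
E
```

```text
[-0.17491151  0.18916148 -1.7408516 ] [0.73695149 0.44097518 0.49062109]
True 14.925 [-0.03820197  0.76989496  5.21674005] [-0.08114159 -0.13146892  0.02208654] [ 568.91182024 -193.28271839  139.72491749]
15.025 [-0.04895507 -1.06440461  5.40224114] [-0.13871175 -0.08312407  0.02336017] [ 568.89160905 -193.26647781  139.67119029]
```

View pics/ct_s.png

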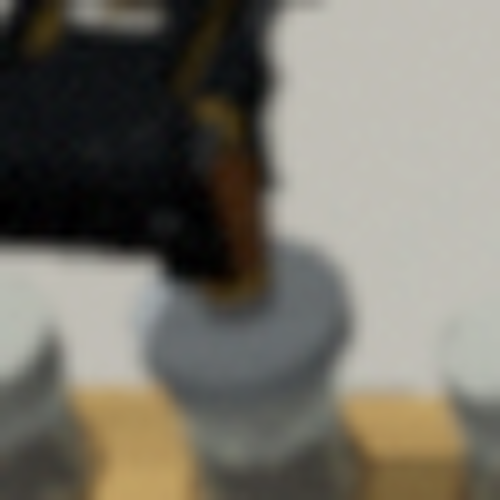

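The contact height matches the recess floor bearing on the cap. Now I'll press in small monitored steps.

```bash
cat > press.py <<'E'
from rb import *
import sys
z,zend,step,fstop=map(float,sys.argv[1:5])
b=np.load("base.npy")
while z>zend:
    z-=step
    hit=robot.line_to([568.8,-193.3,z],max_speed=8)
    v=[];
    for _ in range(4):
        s=st(); v.append(np.r_[s["force"]-b,s["torque"][:2],s["eef_pos"]]); robot.sleep(.02)
    v=np.mean(v,0); print(round(s["time"],2),round(z,2),"F",v[:3].round(1),"T",v[3:5].round(2),"p",v[5:].round(2))
    if v[2]>fstop: print("STOP");break
E
python3 press.py 139.6 135.4 0.5 17
```

```text
15.39 139.1 F [0.5 0.  6.4] T [-0.04  0.01] p [ 569.02 -193.41  139.41]
15.71 138.6 F [ 0.1 -0.2  6.3] T [-0.04 -0.01] p [ 569.03 -193.42  138.87]
16.02 138.1 F [ 0.4 -0.4  7.6] T [-0.04  0.02] p [ 569.05 -193.43  138.5 ]
16.34 137.6 F [0.  0.1 8.8] T [-0.06  0.07] p [ 569.1  -193.46  138.19]
16.66 137.1 F [0.2 0.2 9.8] T [-0.04  0.13] p [ 569.15 -193.48  137.87]
16.98 136.6 F [ 0.9 -0.1  5.9] T [-0.07 -0.07] p [ 568.94 -193.36  136.6 ]
17.29 136.1 F [0.6 0.7 8.1] T [-0.02  0.02] p [ 568.99 -193.38  136.53]
17.61 135.6 F [-0.4  0.6 10.8] T [0.01 0.16] p [ 569.02 -193.38  136.48]
17.93 135.1 F [-1.1  0.6 12.3] T [0.05 0.22] p [ 569.02 -193.38  136.28]
```

The cap has ridden over the bead. Continuing with finer steps.

```bash
python3 press.py 135.1 131 0.3 18.6
```

```text
18.24 134.8 F [-0.9  0.7 13. ] T [0.07 0.29] p [ 569.04 -193.41  136.19]
18.56 134.5 F [-1.   0.6 12.8] T [0.06 0.27] p [ 569.02 -193.4   135.79]
18.88 134.2 F [-1.   0.5 13.7] T [0.07 0.31] p [ 569.04 -193.39  135.67]
19.19 133.9 F [-1.1  0.7 14.8] T [0.1  0.38] p [ 569.05 -193.4   135.57]
19.51 133.6 F [-1.4  1.3 15.7] T [0.14 0.41] p [ 569.06 -193.42  135.45]
19.82 133.3 F [-1.6  1.2 16.4] T [0.16 0.46] p [ 569.05 -193.42  135.28]
20.14 133.0 F [-1.6  0.9 17.2] T [0.16 0.48] p [ 569.07 -193.43  135.11]
20.46 132.7 F [-2.   1.6 17.2] T [0.19 0.5 ] p [ 569.07 -193.43  134.92]
20.77 132.4 F [-1.9  0.8 16.4] T [0.15 0.44] p [ 569.05 -193.41  134.32]
21.09 132.1 F [-2.2  1.2 17.8] T [0.18 0.5 ] p [ 569.06 -193.43  134.26]
21.41 131.8 F [-2.3  1.2 18.7] T [0.18 0.62] p [ 569.07 -193.42  134.21]
STOP
```

The force dipped and then stiffened, but a moment about y has built up, so the load is towards −x. I'll check the tool tilt before going on.

```bash
python3 - <<'E'
from rb import *
b=np.load("base.npy")
s=st(); M=Rn.from_quat(s["eef_rot"]).as_matrix(); print(s["time"],M.round(4).tolist(), (s["force"]-b).round(1), s["torque"].round(2),s["gripper_width"])
E
```

```text
21.425 [[-0.0011, 1.0, 0.0002], [0.0006, 0.0002, -1.0], [-1.0, -0.0011, -0.0006]] [-2.1  1.  18.1] [ 0.19  0.57 -0.03] 0.3323947027833459
```

The tool is vertical, and lateral forces of 1–2 N at the wrist lever account for the moment. I'll finish to about 20 N.

```bash
python3 press.py 131.8 130.6 0.2 20.2; python3 - <<'E'
from rb import *
robot.sleep(.2); b=np.load("base.npy"); print((st()["force"]-b).round(1))
shot("pr_s","scene",(110,140,100,70),7)
E
```

```text
21.73 131.6 F [-2.6  1.4 19.3] T [0.22 0.62] p [ 569.09 -193.43  134.1 ]
22.04 131.4 F [-2.7  1.8 19.7] T [0.24 0.63] p [ 569.08 -193.43  133.96]
22.36 131.2 F [-2.5  1.6 20.1] T [0.25 0.68] p [ 569.08 -193.44  133.84]
22.68 131.0 F [-2.2  2.  20.6] T [0.27 0.69] p [ 569.09 -193.43  133.72]
STOP
[-2.8  0.1 19.9]
```

View pics/pr_s.png

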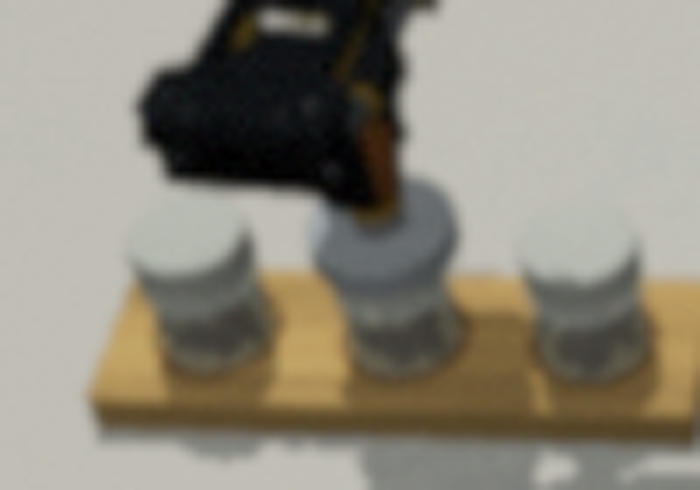

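The second click was seen (dip, then climb) and the force reached about 20.5 N. I'll lift off and check the cap.

```bash
python3 - <<'E'
from rb import *
robot.line_to([568.8,-193.3,160],max_speed=40); robot.line_to([568.8,-193.3,195],max_speed=120)
b=np.load("base.npy");robot.sleep(.1); print(st()["time"],(st()["force"]-b).round(1))
robot.line_to([520,120,195],max_speed=250)
print(st()["time"])
shot("af_s","scene",(115,160,110,50),7); shot("af_t","top",(285,175,105,55),7)
E
python3 - <<'E'
from vis import *
I={n:cv2.GaussianBlur(cv2.imread(f"pics/af_{n[0]}_full.png").astype(float),(0,0),0.6) for n in("scene","top")}
for p0 in([561.4,-112.3,82.7],[567.9,-197.2,84],[574.4,-281.4,82.5]):
    best=min((minimize(lambda p:-score(I["top"],"top",p,25.5)-score(I["scene"],"scene",p,25.5),np.array(p0)+s,method="Nelder-Mead") for s in([0,0,0],[0,0,5],[0,0,-4],[2,0,0],[0,2,0])),key=lambda m:m.fun)
    print(best.x.round(1),round(best.fun,1))
E
```

```text
24.3583 [-0.2  0.8 -0.2]
25.775
[ 561.3 -112.4   82.5] -125.3
[ 567.9 -197.1   82.6] -118.7
[ 574.4 -281.5   82.5] -112.0
```

View pics/af_s.png

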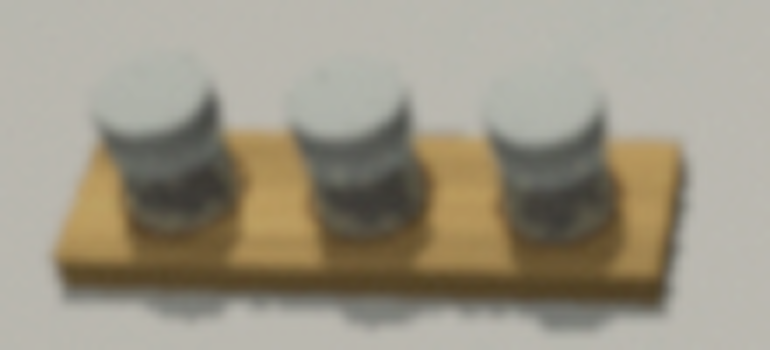

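View pics/af_t.png

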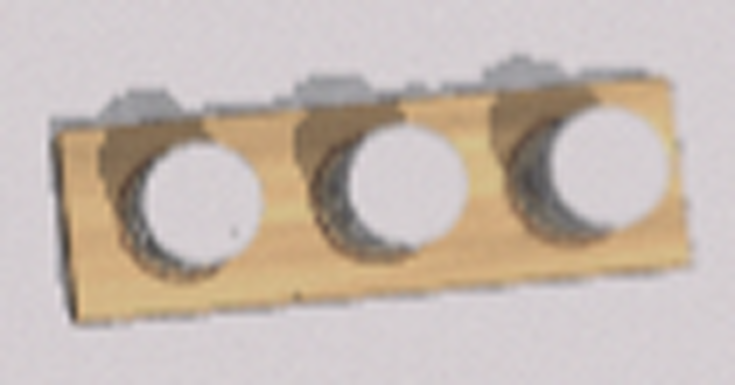

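The middle cap's top now fits at 82.6 mm, the same as its neighbours, so it is home. Next I'll put the presser back in its rest.

```bash
python3 - <<'E'
from rb import *
robot.line_to([503.6,188.8,150],max_speed=150); robot.line_to([503.6,188.8,72],max_speed=100); robot.sleep(.2)
b=np.mean([st()["force"]],0)
hit=robot.line_to([503.6,188.8,56],max_speed=12,threshold=2.5); s=st(); print(hit,s["time"],s["force"]-b,s["eef_pos"])
shot("dn_s","scene",(250,120,80,90))
E
```

```text
True 28.6083 [-1.70490534 -1.10022225  5.39773081] [503.46693365 188.84203938  60.97489173]
```

View pics/dn_s.png

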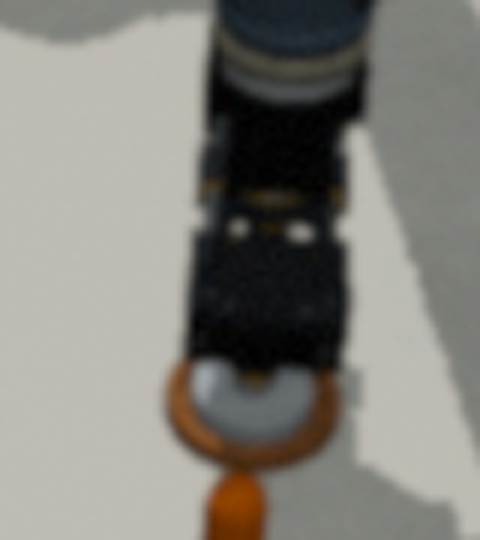

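It touched down at z = 61.0 mm, the pickup height, with the head inside the dish. I'll release and retreat.

```bash
python3 - <<'E'
from rb import *
fingers.gripper_to(0.9,20); print(st()["gripper_width"])
robot.line_to([503.6,188.8,200],max_speed=120)
robot.move_pose([300,450,260],down(0)); print(st()["time"])
shot("fin_s","scene",(265,150,60,85),6); shot("fin_t","top",(185,160,60,85),6)
import cv2
a=cv2.imread("pics/fin_s.png");b=cv2.imread("pics/fin_t.png"); cv2.imwrite("pics/fin.png",np.hstack([a,b]))
cv2.imwrite("pics/finfull.png",cv2.imread("pics/fin_t_full.png"))
from vis import *
I={n:cv2.GaussianBlur(cv2.imread(f"pics/fin_{n[0]}_full.png").astype(float),(0,0),0.6) for n in("scene","top")}
for r,z in((47,13),(32,14)):
    best=min((minimize(lambda p:-score(I["top"],"top",[p[0],p[1],z],r),np.array([503.5,188])+s,method="Nelder-Mead") for s in([0,0],[3,0],[0,3],[-3,0],[0,-3])),key=lambda m:m.fun); print(r,best.x.round(1),best.fun)
E
```

```text
0.894170811611376
32.3083
47 [504.7 187.6] -118.20508076204626
32 [503.4 188.2] -105.70737830424214
```

View pics/fin.png

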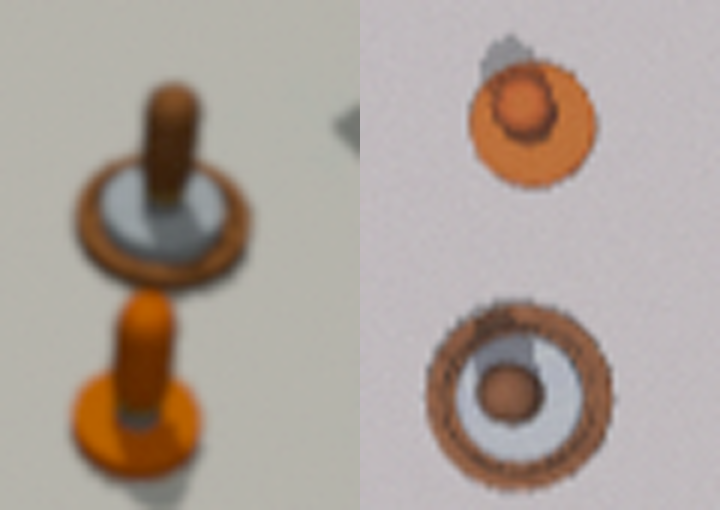

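View pics/fin_t_full.png

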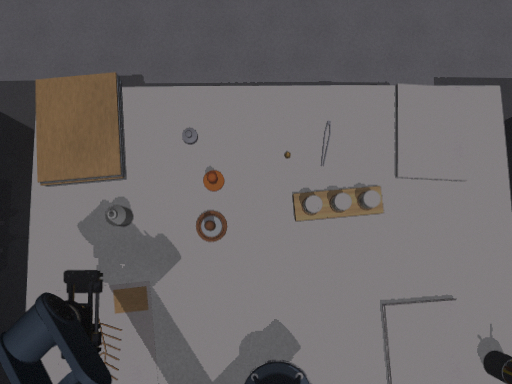

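The presser stands upright in its rest, with its head centre about 1.5 mm from the dish centre. The bystanders appear in the same places as before.

```bash
python3 - <<'E'
from rb import *
robot.hand_in(); print(st()["time"])
E
```

```text
the job is handed in; nothing more can be done
the job is handed in; nothing more can be done
```

I pressed the loose cap home on the middle jar, stood the presser back in its rest, let go and handed the job in at about 32 s.

- **Press:** the force built to about 10 N, then fell as the cap rode over the bead. It dipped again at about 17 N (the click) and then climbed to about 20.5 N at the end. The forces I read stayed below the 25 N limit, with noise of about 0.5 N.
- **Cap check:** after lift-off, the middle cap's top measured 82.6 mm, against 82.5 mm for both neighbours. Before pressing it measured 89.2 mm.
- **Presser check:** it stands upright with its head about 1.5 mm from the middle of the rest, touching down at the same height it was picked up from. In the final top picture the other jars, the orange look-alike and the bystanders look unmoved.
- **Disagreements:** both cameras read about 3 mm towards −y compared with the robot, so I aligned presser and cap relative to each other in the pictures. A wrist moment of up to 0.7 N m built up while pressing. I put it down to sideways forces of 2–3 N, because the tool itself read vertical, but I did not confirm that separately.

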